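Release and open the latched dry-box drawer

TASK

Open the drawer of the small dry box that stands under the bench riser, so that the samples inside can be taken out. Push the sprung release plunger on its slanting front panel all the way in until the drawer springs ajar, let the plunger come back out, then pull the drawer fully open by its bar handle and let go. Leave the pot, the can and the dropper bottle standing beside the box where they are.

Things in the scene. Friction and masses are not known exactly. Their poses are not given: they have to be found in the camera images.
- drybox: Fixed white dry box, 150 mm wide. Origin on the worktop under it; x into the box, y to the left seen from the front, z up. Front face x = -75 mm, 62 mm high; a panel slants back from it, rising 35 degrees, to the 115 mm high top. A grey riser straddles it: plate 184 mm wide, front edge x = -36 mm, underside z = 246 mm, loaded up to z = 285 mm; legs at y = +-90 mm, x -15 to 70 mm
- release (a joint): travel of the release plunger into the panel: 0 = out at rest, 0.012 m = fully in (stop). Sprung, about 3 N at the start, 8 N at the end; its tail frees the drawer's latch only in the last 2 mm of the travel
- release_top (a point): centre of the plunger's flat grey cap (35 mm diameter, 15 mm proud of the slanting panel at rest, right of the round dial; rest place (-46, -38, 101) mm in the drybox frame). Moves with it. z axis = plunger axis, out of the panel, 35 degrees from vertical towards the front; push along -z. A collar, 48 mm inner, 58 mm outer diameter, stands 8 mm proud of the panel round it
- drawer (a joint): opening of the drawer along the box's -x: 0 = shut and latched, 0.075 m = fully open (stop). When the latch is freed a spring pushes it about 18 to 25 mm open; beyond that it slides with about 1 N of friction and stays where it is left
- handle_mid (a point): middle of the drawer's round steel bar handle (moves with the drawer; axes as the drybox): bar 10 mm thick, along y, straight for 74 mm, 44 mm above the worktop; its centre stands 36 mm in front of the drawer's front, which is 146 mm wide and reaches from 8 to 61 mm in height. A shallow steel tray (rim 20 mm high) lies on the worktop nearer the robot
- specimen_pot: white lidded pot, 47 mm in diameter, 43 mm high, loose, left of the box; origin in the middle of its underside, z up
- objective_can: pale grey can with a black lid, 39 mm in diameter, 67 mm high, loose, right of the box towards the robot; origin in the middle of its underside, z up
- oil_dropper: brown dropper bottle, 28 mm in diameter, 79 mm high, loose, right of the box; origin in the middle of its underside, z up

How it is judged:
By the outcome, as a careful person would: the job done as asked, in the order asked, and still so for the second after the job is handed in, with the robot touching nothing.
It also fails if it takes over 45 s, if anything falls off the work surface, if the arm or the gripper's body presses on something with over 40 N, if the wrist force passes 120 N, or if a joint passes its speed limit or range.

ROBOT

A 7-joint arm with a two-finger parallel gripper is mounted at the origin on a cart in front of the work surface, level with it; the furniture and walls round the work are solid. World frame = base frame: x ahead of the robot, y to its left, z up, the work surface at z = 0. Lengths are in m, angles in rad, forces in N, time in s.
With the tool pointing down it reaches from about 0.4 to 0.85 m from the base axis. Payload 10.4 kg.
Tool frame: the origin (TCP) lies at the very end of the fingers, on their centre line; the grasp point (between the pads) lies 19 mm behind it; z points along the fingers, y is the line along which they close (so a half turn about z gives the same grasp; the last joint's range is limited). The gripper opens to 87 mm and grips with 3 to 60 N. Pads are 19 mm wide; open, the fingers measure 117 mm over their backs; the gripper's body (75 mm by 190 mm) begins 51 mm behind the grasp point.
Start: joints at [-1.361, 0.332, -0.065, 1.46, 0.022, 1.35, -0.088], TCP at [0.144, 0.608, 0.223] pointing down, gripper open.
Joint ranges: [-2.6, 2.6], [-0.5, 2.12], [-1.47, 1.34], [0.16, 2.42], [-1.27, 4.41], [0.06, 2.06], [-2.6, 2.6]. Speed limits (rad/s): [2.22, 2.22, 2.79, 2.79, 3.14, 3.14, 3.14].

INTERFACE

Orientations are given as a unit quaternion [x, y, z, w].
In Python, from bench import read_state, cams, workorder gives the robot as it stands.
- The arm moves only by the shell command python3 -m crank 'ROWS' [FORCE]. ROWS is text: rows parted by semicolons, each of 5 numbers parted by spaces: the shift along the tool's x, y, z scaled (see below), then the turn about the tool's z scaled (see below), then the opening, from -1 (shut) to 1 (fully open). In form: dx dy dz yaw jaw; .... A call has 1 to 10 rows; each row shifts and turns the commanded pose from where the row before left it, along the tool's axes as they then stand; what a row does not reach is not made up. The controller multiplies each number of a shift by 200 mm and each number of a turn by 90 degrees. A row lasts 1/10 s, in which the tool goes at most 50 mm and 8.59 degrees, less where a joint would pass 70% of its speed; a pose out of reach is approached as far as the arm can. A call with a number of a shift or a turn outside -1 to 1 is refused whole. A call with a gripper value outside its range is refused whole. The fingers move at their own pace and stop on an object; FORCE is the grip in N (left out, the last holds). Time passes only in rows, so rows that do not move let the fingers close. It gives the time, the measured TCP pose, the force, the opening and the grip force at its end, in the units of the state.
- read_state(): the state, without advancing time (a new reading comes with each control period).
- cams.camera(name): name is "scene" or "top" or "wrist"; returns a dict with "img" (420x560x3 uint8, blue, green, red), "K" (3x3 intrinsics, pixels), "xyz" and "attitude" of the camera in the world; the wrist camera has in their place "mount" (4x4, takes a point from camera to tool coordinates, whose origin is the TCP and whose axes are the flange's). Camera axes: x right, y down, z forward; pixel columns grow to the right and rows downward; lengths in m; the calibration is good to about 2 mm. The wrist camera is an equidistant fisheye: a pixel r from the principal point sees the ray r / f radians off the axis. A picture is of the moment at which its call begins: read the wrist's pose just before it. There is no depth.
- workorder.close_job(): hands the job in; it is judged then, once.
The state is a dict: "time": time; "joint_positions": joint angles; "joint_vel": joint speeds; "joint_torque": joint torques, N m; "ee_pos": TCP position; "eef_rot": TCP orientation; "ft_force": force on the tool from outside, world axes, zero at the start; "torque": the same for the moment, N m; "width": finger opening in m; "grip_force": force on a finger pad.
Only numpy, scipy, OpenCV 4.12 (cv2) and the standard library are available. Lean on these libraries where they do the work, as an engineer would, in place of code of your own. Each camera call takes 0.05 s, during which the arm holds its last target. There are 200 camera calls.

## Working session

There is one attempt and no reset: what is moved stays moved. The work goes in short steps, Python scripts to look and compute and a shell command to move; the robot and the scene stay as the last step left them, time stands still between calls to the robot, and variables do not carry over. Pictures are saved under pics/ and viewed, at most 10 in all, crops included, and the job is handed in when it is done.

```bash
ls; mkdir -p pics; python3 - <<'E'
from bench import read_state,cams
import cv2,numpy as np
np.set_printoptions(precision=4,suppress=True)
print(read_state())
for n in["scene","top","wrist"]:
    c=cams.camera(n);cv2.imwrite(f"pics/{n}0.png",c["img"])
    print(n,{k:v for k,v in c.items() if k!="img"})
E
```

```text
pics
{'time': 0.0, 'joint_positions': array([-1.3606,  0.3329, -0.0647,  1.461 ,  0.0216,  1.3499, -0.0885]), 'joint_vel': array([-0.0009,  0.0014, -0.0001,  0.001 ,  0.0008, -0.0006, -0.0005]), 'joint_torque': array([  0.0004, -62.3284,   0.0247, -38.9873,  -0.0613,   0.0402,
         0.0002]), 'ee_pos': array([0.1441, 0.6077, 0.2217]), 'eef_rot': array([ 0.1161,  0.9932, -0.0007, -0.0001]), 'ft_force': array([ 0.2038, -0.7876, -0.7022]), 'torque': array([ 0.0005,  0.0457, -0.0306]), 'grip_force': 0.0, 'width': 0.08711493604075092}
scene {'K': array([[459.1801,   0.    , 281.5257],
       [  0.    , 459.1801, 213.9029],
       [  0.    ,   0.    ,   1.    ]]), 'xyz': array([ 0.2733, -0.5537,  0.512 ]), 'attitude': array([ 0.8347, -0.2044,  0.1084, -0.4997])}
top {'K': array([[488.7894,   0.    , 275.8564],
       [  0.    , 488.7894, 213.1759],
       [  0.    ,   0.    ,   1.    ]]), 'xyz': array([0.4562, 0.1037, 0.9192]), 'attitude': array([-0.695 ,  0.7131, -0.0593,  0.071 ])}
wrist {'K': array([[325.1923,   0.    , 284.1802],
       [  0.    , 325.1923, 211.8853],
       [  0.    ,   0.    ,   1.    ]]), 'mount': array([[-0.0002, -0.9581, -0.2863,  0.0794],
       [ 1.    , -0.0006,  0.0011,  0.0003],
       [-0.0012, -0.2863,  0.9581, -0.1617],
       [ 0.    ,  0.    ,  0.    ,  1.    ]])}
```

View pics/scene0.png

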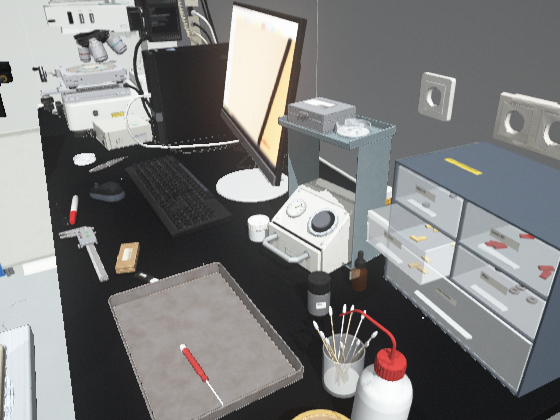

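View pics/top0.png

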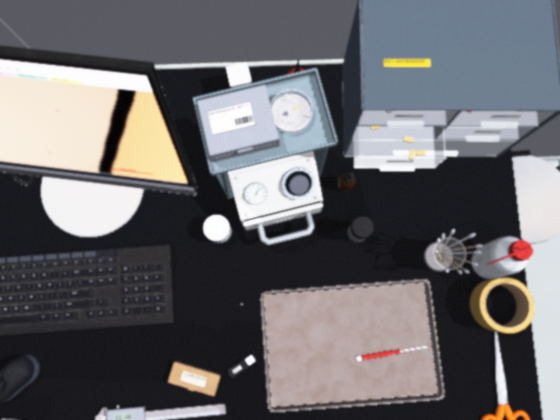

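The scene view shows the box near (310,225), with the dark-collared plunger at (322,222). In the top view the plunger is at (298,183), the dial (255,193), the handle (262,238)–(312,228), the pot (217,228), the can (361,230) and the bottle (346,181).

```bash
cat > h.py <<'E'
import numpy as np,cv2
from scipy.spatial.transform import Rotation as R
from bench import read_state,cams
np.set_printoptions(precision=4,suppress=True)
def ray(c,p):
    K=c["K"];d=np.array([(p[0]-K[0,2])/K[0,0],(p[1]-K[1,2])/K[1,1],1.])
    return np.array(c["xyz"]),R.from_quat(c["attitude"]).apply(d)
def onz(c,p,z):
    o,d=ray(c,p);return o+d*(z-o[2])/d[2]
def proj(c,X):
    q=R.from_quat(c["attitude"]).inv().apply(np.array(X)-c["xyz"]);K=c["K"]
    return np.array([K[0,0]*q[0]/q[2]+K[0,2],K[1,1]*q[1]/q[2]+K[1,2]])
def tri(c1,p1,c2,p2):
    o1,d1=ray(c1,p1);o2,d2=ray(c2,p2)
    s=np.linalg.lstsq(np.c_[d1,-d2],o2-o1,rcond=None)[0]
    a,b=o1+s[0]*d1,o2+s[1]*d2
    return (a+b)/2,np.linalg.norm(a-b)
E
python3 - <<'E'
from h import *
t=cams.camera("top");s=cams.camera("scene")
print("cap",onz(t,(298,183),.101),"dial",onz(t,(255,193),.09))
a,b=onz(t,(262,238),.044),onz(t,(312,228),.044);print("handle",a,b,np.linalg.norm(a-b))
print("pot",onz(t,(217,228),.043),"can",onz(t,(361,229),.067),"bot",onz(t,(346,181),.079))
print("tray",onz(t,(262,292),.02),onz(t,(432,282),.02))
print("tri cap",tri(t,(298,183),s,(322,222)))
A=cv2.resize(t["img"][140:260,200:380],None,fx=4,fy=4,interpolation=cv2.INTER_CUBIC)[:, :720]
B=cv2.resize(s["img"][175:285,240:360],None,fx=4,fy=4,interpolation=cv2.INTER_CUBIC)
cv2.imwrite("pics/a1.png",A);cv2.imwrite("pics/b1.png",B)
E
```

```text
cap [0.6609 0.0761 0.101 ] dial [0.6479 0.1511 0.09  ]
handle [0.5749 0.1424 0.044 ] [0.5908 0.0516 0.044 ] 0.09219537414892716
pot [0.5955 0.2239 0.043 ] can [ 0.5831 -0.033   0.067 ] bot [ 0.6677 -0.0094  0.079 ]
tray [0.4793 0.1453 0.02  ] [ 0.4896 -0.1634  0.02  ]
tri cap (array([0.6629, 0.0758, 0.0928]), np.float64(9.071726371876714e-05))
```

View pics/a1.png

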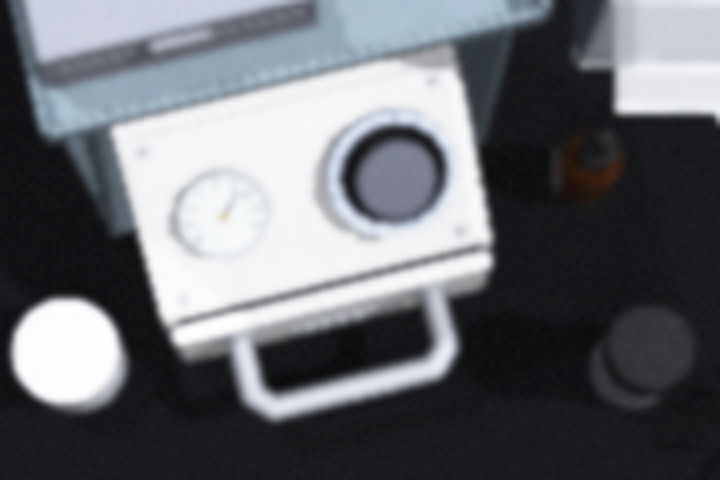

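View pics/b1.png

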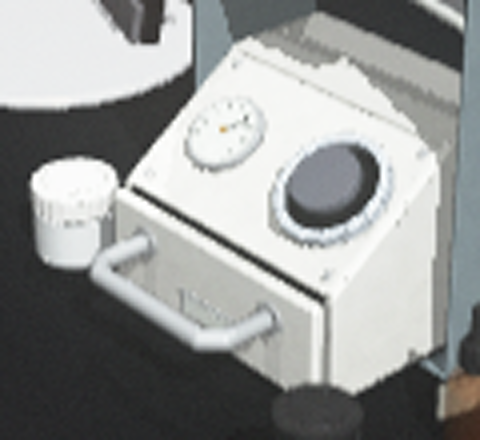

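The crop of the top view puts the cap centre at full-image (298.8,185), with the panel's lower edge from (243,222.5) to (323,202.5). In the scene view the cap centre is at (321.2,221.7). Only yaw is available, so the tool stays vertical and the riser clearance depends on the gripper's length.

```bash
python3 - <<'E'
from h import *
t=cams.camera("top");s=cams.camera("scene")
# mask of cap (bluish grey) inside collar, both views
def cap(im,cx,cy,r):
    out=[]
    f=im.astype(int);m=((f.sum(2)>220)&(f.sum(2)<480)).astype(np.uint8)
    roi=np.zeros_like(m);cv2.circle(roi,(cx,cy),r,1,-1);m&=roi
    n,l,st,c=cv2.connectedComponentsWithStats(m,connectivity=4)
    k=l[cy,cx];return c[k],st[k]
pt=cap(t["img"],299,185,17);ps=cap(s["img"],321,221,14);print(pt,ps)
X,e=tri(t,pt[0],s,ps[0]);print("cap",X,e)
A=lambda u,v:(200+u/4,140+v/4)
B=lambda u,v:(240+u/4,175+v/4)
for n,p,q,z in[("edge",A(172,328),A(490,246),.062),("top",A(112,127),A(450,45),.115),("bar",A(275,408),A(452,365),.044),("drawer top",A(180,345),A(492,262),.061)]:
    a,b=onz(t,p,z),onz(t,q,z);d=b-a;print(n,a,b,np.linalg.norm(d),"yaw",np.degrees(np.arctan2(d[0],-d[1])))
print("bar L tri",tri(t,A(275,408),s,B(100,272)),"R",tri(t,A(452,365),s,B(205,338)))
c=onz(t,pt[0],.101)
for yaw in(np.radians(10.),np.radians(12),np.radians(14)):
    Rz=R.from_euler("z",yaw);O=c-Rz.apply([-.046,-.038,.101])
    print(np.degrees(yaw),O,"handle",O+Rz.apply([-.111,0,.044]),"in top px",proj(t,O+Rz.apply([-.111,.037,.044])),proj(t,O+Rz.apply([-.111,-.037,.044])), proj(s,O+Rz.apply([-.111,.037,.044])))
E
```

```text
(array([299.112 , 185.3525]), array([287, 175,  25,  21, 366], dtype=int32)) (array([321.2778, 219.5074]), array([311, 211,  21,  18, 270], dtype=int32))
cap [0.6583 0.0737 0.1   ] 0.002829315116215096
edge [0.6021 0.1749 0.062 ] [0.6354 0.0321 0.062 ] 0.14665374799050343 yaw 13.133593805256995
top [0.6806 0.1951 0.115 ] [0.7126 0.05   0.115 ] 0.14862393658027187 yaw 12.457338736234789
bar [0.5673 0.1304 0.044 ] [0.5848 0.05   0.044 ] 0.08224119428498962 yaw 12.237632128696797
drawer top [0.5945 0.1715 0.061 ] [0.6283 0.0314 0.061 ] 0.14411896519903344 yaw 13.563239559887348
bar L tri (array([0.5684, 0.1299, 0.0458]), np.float64(0.0027326701209118513)) R (array([0.5842, 0.0502, 0.0504]), np.float64(0.0007954563907566471))
10.0 [ 0.6954  0.1197 -0.    ] handle [0.5861 0.1004 0.044 ] in top px [264.9944 235.3014] [305.0837 227.2049] [268.1057 240.7033]
12.000000000000002 [ 0.6938  0.121  -0.    ] handle [0.5852 0.098  0.044 ] in top px [266.5261 236.4339] [306.3105 226.9545] [267.706 241.643]
14.0 [ 0.6922  0.1223 -0.    ] handle [0.5845 0.0955 0.044 ] in top px [268.0986 237.5134] [307.5272 226.6619] [267.3652 242.5939]
```

```bash
python3 -m crank '0 0 -0.25 0 -1; 0.0 -0.25 -0.15 0 -1; 0 -0.25 0 -0.09 -1; 0 -0.25 0 -0.09 -1; 0 -0.25 0 -0.09 -1; 0 -0.25 0 0 -1; 0 -0.25 0 0 -1; 0 -0.25 0 0 -1'
```

```text
time: 1.15
ee_pos: [0.1493, 0.2688, 0.2982]
eef_rot: [-0.096, 0.995, 0.0, 0.0]
ft_force: [1.4, -0.5, -0.1]
width: 0.0312
grip_force: 0.0
```

Yaw is about 12.7° and the cap is at about (0.6585, 0.074, 0.101), which agrees with its given height. Next I bring the gripper into view to measure its length against the riser.

```bash
python3 -m crank '-0.195 -0.15 0 -0.019 -1; -0.195 -0.15 0 0 -1; -0.195 -0.15 0 0 -1; -0.195 -0.15 0 0 -1; -0.195 -0.15 0 0 -1; -0.195 -0.15 0 0 -1; -0.195 -0.15 0 0 -1; -0.195 -0.15 0 0 -1; 0 0 0 0 -1; 0 0 0 0 -1'; python3 - <<'E'
from h import *
s=cams.camera("scene");cv2.imwrite("pics/s2.png",s["img"]);st=read_state();p=st["ee_pos"];print(st["ee_pos"],st["eef_rot"],R.from_quat(st["eef_rot"]).as_matrix())
for dz in(0,.07,.1,.12,.15,.2):print(dz,proj(s,p+[0,0,dz]))
E
```

```text
time: 2.15
ee_pos: [0.5059, 0.1032, 0.2976]
eef_rot: [-0.109, 0.994, -0.001, -0.001]
ft_force: [-0.4, 0.4, -0.2]
width: 0.0003
grip_force: 0.0
[0.5053 0.104  0.298 ] [-0.1102  0.9939 -0.0001 -0.0004] [[-0.9757 -0.2191 -0.0007]
 [-0.2191  0.9757 -0.0004]
 [ 0.0008 -0.0002 -1.    ]]
0 [227.568  123.2602]
0.07 [223.7986  77.1133]
0.1 [222.0669  55.9132]
0.12 [220.8703  41.2639]
0.15 [219.0084  18.4701]
0.2 [215.7128 -21.8755]
```

View pics/s2.png

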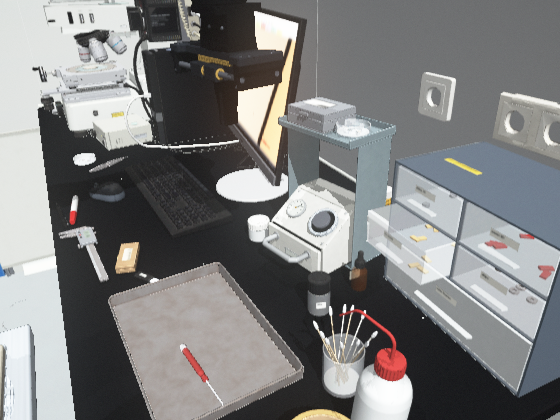

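The gripper appears at (210,70) but its upper part is out of frame, so I lower it in front of the box.

```bash
python3 -m crank '0 0 0.25 0 -1; 0 0 0.25 0 -1; 0 0 0.25 0 -1; 0 0 0.2 0 -1; 0 0 0 0 -1'; python3 - <<'E'
from h import *
s=cams.camera("scene");st=read_state();p=st["ee_pos"];print(p)
im=s["img"]
for dz in(0,.07,.1,.12,.15,.18,.2):print(dz,proj(s,p+[0,0,dz]),(proj(s,p+[0,0,dz])-[120,0])*2)
a=cv2.convertScaleAbs(im[0:270,120:400],alpha=1.6,beta=40)
cv2.imwrite("pics/s3.png",cv2.resize(a,None,fx=2,fy=2,interpolation=cv2.INTER_CUBIC))
E
```

```text
time: 2.7
ee_pos: [0.5015, 0.1043, 0.1046]
eef_rot: [-0.111, 0.994, -0.0, -0.004]
ft_force: [-0.6, -0.7, 1.3]
width: 0.0004
grip_force: 0.0
[0.5037 0.1044 0.1078]
0 [235.3148 229.3737] [230.6295 458.7474]
0.07 [232.3264 193.2793] [224.6528 386.5585]
0.1 [230.9646 176.8309] [221.9292 353.6619]
0.12 [230.0276 165.5138] [220.0552 331.0277]
0.15 [228.5762 147.9833] [217.1524 295.9666]
0.18 [227.0667 129.7514] [214.1335 259.5028]
0.2 [226.0264 117.1861] [212.0528 234.3721]
```

View pics/s3.png

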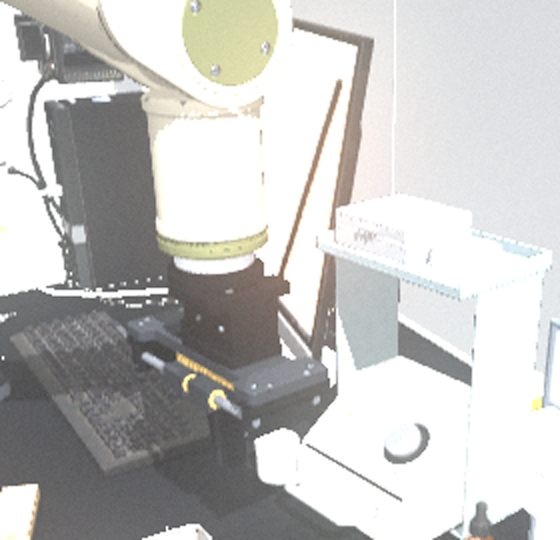

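The hand below the wrist ends about 115 mm above the TCP. Above that are an adapter and a wrist about 90 mm across, which would hit the riser plate if the tool stood centred over the cap. So I turn the hand 90°, open the fingers, and press with the far finger while the hand reaches under the plate.

```bash
python3 -m crank '0 0 0 0.095 1; 0 0 0 0.095 1; 0 0 0 0.095 1; 0 0 0 0.095 1; 0 0 0 0.095 1; 0 0 0 0.095 1; 0 0 0 0.095 1; 0 0 0 0.095 1; 0 0 0 0.095 1; 0 0 0 0.095 1' && python3 -m crank '0 0 0 0.05 1; 0 0 0 0 1; 0 0 0 0 1'
cat >> h.py <<'E'
YAW=np.radians(12.7);RB=R.from_euler("z",YAW);O=np.array([.695,.1214,0])
def rep():
    s=read_state();M=R.from_quat(s["eef_rot"]).as_matrix();b=RB.inv().apply(s["ee_pos"]-O)
    print("box mm",b*1000,"toolx angle",np.degrees(np.arctan2(M[1,0],M[0,0]))-12.7,"tilt",M[:,2],"F",RB.inv().apply(s["ft_force"]),"w",s["width"],"j",s["joint_positions"],s["time"])
    return s
E
python3 -c "
from h import *
rep()"
```

```text
time: 3.75
ee_pos: [0.5067, 0.1053, 0.1113]
eef_rot: [0.596, 0.803, 0.002, -0.0]
ft_force: [0.2, 0.9, 0.7]
width: 0.0725
grip_force: 0.0
time: 4.05
ee_pos: [0.5063, 0.1048, 0.11]
eef_rot: [0.623, 0.782, 0.001, -0.0]
ft_force: [-0.2, 0.5, 0.1]
width: 0.0857
grip_force: 0.0
box mm [-187.7295   25.2788  110.0273] toolx angle 90.18131348464347 tilt [ 0.0017  0.0025 -1.    ] F [-0.1302  0.5027  0.1012] w 0.08570836185384645 j [-1.1852  0.2989  1.036   1.9239 -0.2941  1.0782  0.1972] 4.05
```

```bash
python3 -m crank '-0.15 0.1 0 0 1; -0.15 0.1 0 0 1; 0 0.04 0 0 1; 0 0 0 0 1; 0 0 0 0 1' && python3 - <<'E'
from h import *
rep()
a=[cv2.resize(cams.camera("scene")["img"][100:290,170:400],None,fx=2,fy=2)]
w=cv2.resize(cams.camera("wrist")["img"],None,fx=.8,fy=.8)
im=np.zeros((380+0,460+0,3),np.uint8);im=a[0]
h=max(im.shape[0],w.shape[0]);o=np.zeros((600,560,3),np.uint8);o[:300,:460]=im[80:380];w=cv2.resize(w,(400,300));o[300:,:400]=w
cv2.imwrite("pics/c4.png",o)
E
```

```text
time: 4.55
ee_pos: [0.5653, 0.0566, 0.1085]
eef_rot: [0.624, 0.781, 0.0, -0.0]
ft_force: [0.8, 0.4, 0.9]
width: 0.0872
grip_force: 0.0
box mm [-140.7987  -34.672   108.5115] toolx angle 90.0785664051546 tilt [-0.0003  0.0007 -1.    ] F [0.8141 0.1846 0.8748] w 0.08719612218097143 j [-0.9625  0.4429  0.9786  1.7919 -0.406   1.125   0.3747] 4.55
```

View pics/c4.png

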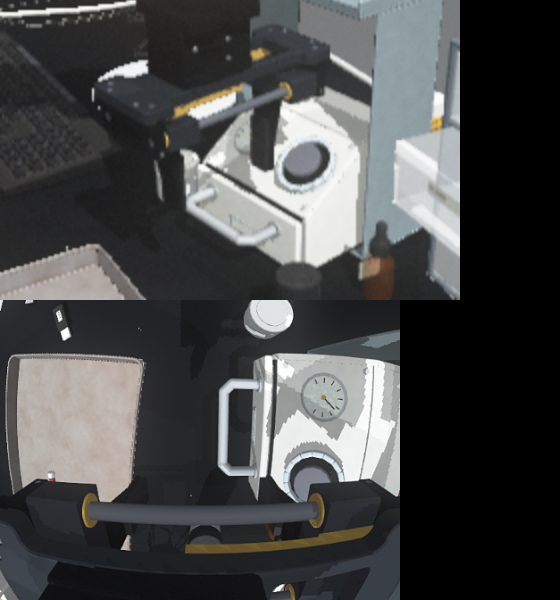

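The far finger hangs just in front of the plunger, lined up with it, and the hand is below the plate with the sides clear. Moving in over the cap.

```bash
python3 -m crank '0 0.09 0 0 1; 0 0.09 0 0 1; 0 0 0 0 1; 0 0 0 0 1' && python3 -c "
from h import *
rep()"; python3 -m crank '0 0.0145 0.0205 0 1; 0 0.0145 0.0205 0 1; 0 0 0 0 1' && python3 -c "
from h import *
rep()"
```

```text
time: 5.05
ee_pos: [0.6002, 0.0641, 0.1082]
eef_rot: [0.624, 0.781, -0.0, -0.0]
ft_force: [-0.1, -0.2, -0.5]
width: 0.0869
grip_force: 0.0
box mm [-105.1249  -35.068   108.1931] toolx angle 90.02936086959566 tilt [-0.0005 -0.0001 -1.    ] F [-0.1339 -0.2098 -0.4645] w 0.08694800869458623 j [-0.8959  0.5238  0.9408  1.6956 -0.4565  1.1596  0.3913] 5.05
time: 5.35
ee_pos: [0.6061, 0.0651, 0.0995]
eef_rot: [0.625, 0.781, -0.0, -0.0]
ft_force: [-0.4, 0.1, -0.0]
width: 0.087
grip_force: 0.0
box mm [-99.0476 -35.3514  99.5324] toolx angle 89.98573379980441 tilt [-0.0005  0.0001 -1.    ] F [-0.3583  0.1428 -0.0093] w 0.08704103114086718 j [-0.8793  0.5462  0.9276  1.6862 -0.4727  1.1512  0.3984] 5.35
```

```bash
for i in 1; do python3 -m crank '0 0.0086 0.0123 0 1; 0 0 0 0 1'; done; python3 -m crank '0 0.0086 0.0123 0 1; 0 0 0 0 1';python3 -m crank '0 0.0086 0.0123 0 1; 0 0 0 0 1'; python3 -c "
from h import *
rep()"
```

```text
time: 5.55
ee_pos: [0.6078, 0.0654, 0.0974]
eef_rot: [0.625, 0.781, -0.0, -0.0]
ft_force: [-2.4, 0.6, 2.5]
width: 0.0869
grip_force: 1.4
time: 5.75
ee_pos: [0.6095, 0.0657, 0.095]
eef_rot: [0.625, 0.781, -0.0, -0.0]
ft_force: [-2.6, 0.5, 2.7]
width: 0.0869
grip_force: 1.9
time: 5.95
ee_pos: [0.6112, 0.0661, 0.0925]
eef_rot: [0.625, 0.781, -0.0, -0.0]
ft_force: [-5.2, 0.9, 4.1]
width: 0.0869
grip_force: 3.1
box mm [-93.9444 -35.525   92.541 ] toolx angle 89.97162018723232 tilt [-0.0007  0.0001 -1.    ] F [-4.8544  2.0056  4.0759] w 0.08692810779571984 j [-0.8661  0.5647  0.9169  1.6776 -0.4854  1.145   0.4039] 5.95
```

```bash
python3 -m crank '0 0.007 0.012 0 1; 0 0 0 0 1'; python3 -m crank '0 0.006 0.012 0 1; 0 0 0 0 1';python3 -m crank '0 0.003 0.008 0 1; 0 0 0 0 1'; python3 - <<'E'
from h import *
rep()
c=cams.camera("scene");cv2.imwrite("pics/d5.png",cv2.resize(c["img"][150:290,230:400],None,fx=3,fy=3,interpolation=cv2.INTER_CUBIC))
E
```

```text
time: 6.15
ee_pos: [0.6126, 0.0664, 0.0903]
eef_rot: [0.625, 0.781, -0.0, -0.0]
ft_force: [-5.6, 0.6, 5.1]
width: 0.0869
grip_force: 3.7
time: 6.35
ee_pos: [0.6131, 0.0665, 0.0897]
eef_rot: [0.625, 0.781, 0.0, -0.001]
ft_force: [-19.9, -0.1, 26.1]
width: 0.0866
grip_force: 16.1
time: 6.55
ee_pos: [0.6134, 0.0666, 0.0894]
eef_rot: [0.625, 0.781, 0.0, -0.002]
ft_force: [-30.7, -0.4, 41.4]
width: 0.0868
grip_force: 25.1
box mm [-91.6899 -35.561   89.3557] toolx angle 89.94872183955275 tilt [-0.0027  0.0028 -1.    ] F [-30.0502   6.3756  41.4277] w 0.08684898209180873 j [-0.8576  0.5739  0.9115  1.6721 -0.4938  1.1451  0.4086] 6.55
```

View pics/d5.png

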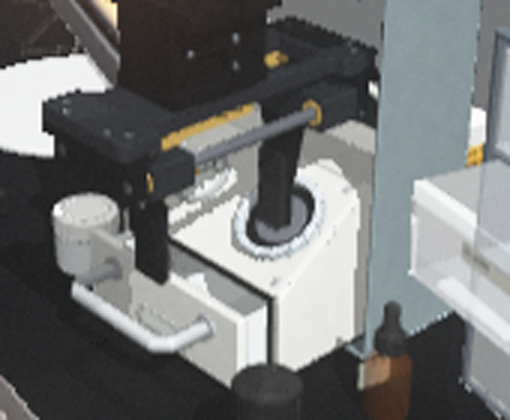

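The finger sits in the collar with the plunger at its stop (force rose sharply), and the drawer has sprung ajar. Backing out along the axis.

```bash
python3 -m crank '0 -0.015 -0.0205 0 1; 0 -0.03 -0.041 0 1; 0 -0.03 -0.041 0 1; 0 0 -0.02 0 1; 0 -0.15 0 0 1; 0 -0.2 0 0 1; 0 -0.2 0 0 1; 0 0 0 0 1; 0 0 0 0 1' && python3 - <<'E'
from h import *
rep();t=cams.camera("top");s=cams.camera("scene")
o=np.zeros((560,720,3),np.uint8);o[:,:300]=0
a=cv2.resize(t["img"][150:270,200:380],None,fx=4,fy=4,interpolation=cv2.INTER_CUBIC)
cv2.imwrite("pics/t6.png",a)
E
```

```text
time: 7.5
ee_pos: [0.4924, 0.0402, 0.1111]
eef_rot: [0.624, 0.781, 0.001, -0.001]
ft_force: [0.1, 0.3, 0.7]
width: 0.0867
grip_force: 0.0
box mm [-215.4557  -34.6351  111.0584] toolx angle 90.02206750072575 tilt [ 0.0007  0.0025 -1.    ] F [0.2123 0.2987 0.6906] w 0.0867135961212606 j [-1.1521  0.2343  1.1015  1.9791 -0.2415  1.0667  0.2784] 7.5
```

View pics/t6.png

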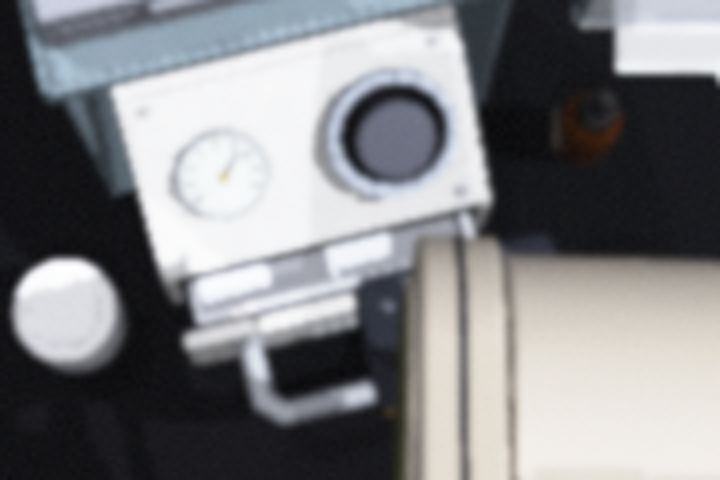

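The plunger is back out and the drawer stands about 20 mm open, with the left bar corner at full-image (271,252). I turn back and hook the bar from behind with shut fingers, since the bar-to-drawer gap is about 31 mm.

```bash
python3 -m crank '0.05 0 0 -0.095 -1; 0.05 0 0 -0.095 -1; 0.05 0 0 -0.095 -1; 0 0 0 -0.095 -1; 0 0 0 -0.095 -1; 0 0 0 -0.095 -1; 0 0 0 -0.095 -1; 0 0 0 -0.095 -1; 0 0 0 -0.095 -1; 0 0 0 -0.095 -1' && python3 -m crank '0 0 0 -0.05 -1; 0 0 0 0 -1; 0 0 0 0 -1'; python3 - <<'E'
from h import *
rep();t=cams.camera("top");s=cams.camera("scene")
B=lambda X:RB.inv().apply(X-O)*1000
for p in((268.75,242),(271.25,252)):print("bar left corner",B(onz(t,p,.044)))
for n,p in(("drawer top front L",(200+182/4,150+348/4)),):print(n,B(onz(t,p,.061)))
a=cv2.resize(t["img"][150:280,200:380],None,fx=3,fy=3,interpolation=cv2.INTER_CUBIC)
b=cv2.resize(s["img"][190:290,240:350],None,fx=4,fy=4,interpolation=cv2.INTER_CUBIC)[:210*2]
cv2.imwrite("pics/t7.png",a);cv2.imwrite("pics/s7.png",b)
E
```

```text
time: 8.6
ee_pos: [0.483, 0.0667, 0.1107]
eef_rot: [-0.074, 0.997, -0.001, 0.0]
ft_force: [-0.3, 0.3, 0.4]
width: 0.0151
grip_force: 0.0
time: 8.9
ee_pos: [0.4825, 0.0668, 0.1107]
eef_rot: [-0.109, 0.994, -0.001, 0.0]
ft_force: [0.5, -0.0, -0.3]
width: 0.0008
grip_force: 0.0
box mm [-219.3152   -6.54    110.6964] toolx angle -180.21119839031402 tilt [ 0.0002 -0.001  -1.    ] F [ 0.5136 -0.1266 -0.3394] w 0.0008077131973479846 j [-1.0141  0.1524  0.8507  1.9894 -0.1304  1.0549  1.6842] 8.9
bar left corner [-122.5743   36.8025   44.    ]
bar left corner [-141.2125   36.7951   44.    ]
drawer top front L [-106.0192   74.594    61.    ]
```

View pics/s7.png

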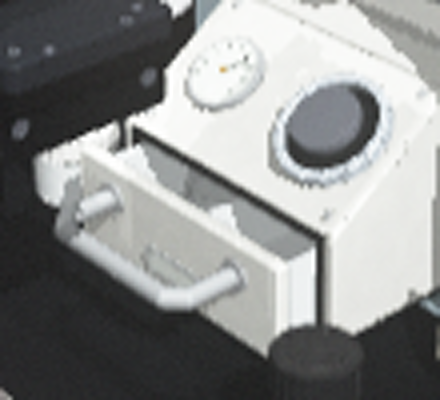

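The drawer is clearly ajar with the plunger out at about (335,130) of the crop. The bar axis is at box x ≈ -141 mm (opened 18.6 mm) and the drawer front at about -105 mm. The finger goes to x = -120.5 mm.

```bash
python3 -m crank '-0.2 0.03 0 0 -1; -0.2 0 0 0 -1; -0.094 0 0.1 0 -1; 0 0 0.1 0 -1; 0 0 0 0 -1; 0 0 0 0 -1' && python3 -c "
from h import *
rep()"
```

```text
time: 9.6
ee_pos: [0.5767, 0.0944, 0.0709]
eef_rot: [-0.11, 0.994, -0.0, -0.0]
ft_force: [-0.4, 0.6, -0.4]
width: 0.0007
grip_force: 0.0
box mm [-121.3917   -0.3596   70.9334] toolx angle -180.0858939297083 tilt [-0.0007 -0.0006 -1.    ] F [-0.2548  0.6834 -0.3509] w 0.0006634343787548475 j [-0.8614  0.4699  0.7797  1.7743 -0.3746  1.053   1.8445] 9.6
```

```bash
python3 -m crank '0 0 0.06 0 -1; 0 0 0.03 0 -1; 0 0 0 0 -1' && python3 -m crank '0 0 0.07 0 -1; 0 0 0.06 0 -1; 0 0 0 0 -1; 0 0 0 0 -1' && python3 -c "
from h import *
rep()"
```

```text
time: 9.9
ee_pos: [0.5762, 0.0948, 0.0522]
eef_rot: [-0.11, 0.994, 0.0, -0.0]
ft_force: [0.1, 0.3, -0.6]
width: 0.0003
grip_force: 0.0
time: 10.3
ee_pos: [0.5766, 0.0944, 0.0263]
eef_rot: [-0.11, 0.994, -0.0, -0.0]
ft_force: [0.4, -0.0, 0.3]
width: 0.0004
grip_force: 0.0
box mm [-121.413    -0.2841   26.3183] toolx angle -180.03771266139668 tilt [-0.0008 -0.0004 -1.    ] F [ 0.3551 -0.1056  0.2865] w 0.00041587123969197336 j [-0.829   0.5305  0.7413  1.8024 -0.4249  0.9758  1.88  ] 10.3
```

```bash
python3 -m crank '0.03 0 0 0 -1; 0.05 0 0 0 -1; 0.05 0 0 0 -1; 0.05 0 0 0 -1; 0.05 0 0 0 -1; 0 0 0 0 -1'; python3 -m crank '0.03 0 0 0 -1; 0.02 0 0 0 -1; 0.01 0 0 0 -1; 0 0 0 0 -1; 0 0 0 0 -1' ; python3 -c "
from h import *
rep()"
```

```text
time: 10.9
ee_pos: [0.5302, 0.0843, 0.0267]
eef_rot: [-0.11, 0.994, 0.0, -0.001]
ft_force: [0.3, 0.4, -0.3]
width: 0.0005
grip_force: 0.0
time: 11.4
ee_pos: [0.5201, 0.0818, 0.0266]
eef_rot: [-0.11, 0.994, -0.0, -0.0]
ft_force: [-0.6, -0.7, -0.3]
width: 0.0002
grip_force: 0.0
box mm [-179.3096   -0.1892   26.6494] toolx angle -180.02719484034748 tilt [-0.0005 -0.0002 -1.    ] F [-0.7675 -0.5331 -0.2797] w 0.00021061512891878788 j [-0.9064  0.4118  0.7835  1.9558 -0.363   0.9191  1.8521] 11.4
```

```bash
for i in 1; do python3 -m crank '0.015 0 0 0 -1; 0 0 0 0 -1'; done; python3 -m crank '0.015 0 0 0 -1; 0 0 0 0 -1'; python3 -m crank '0.015 0 0 0 -1; 0 0 0 0 -1'; python3 -c "
from h import *
rep()"
```

```text
time: 11.6
ee_pos: [0.5197, 0.0817, 0.0272]
eef_rot: [-0.11, 0.994, -0.0, 0.003]
ft_force: [10.9, 1.8, -8.4]
width: 0.0005
grip_force: 5.7
time: 11.8
ee_pos: [0.5195, 0.0817, 0.0279]
eef_rot: [-0.111, 0.994, -0.0, 0.006]
ft_force: [22.1, 2.9, -17.4]
width: 0.0005
grip_force: 11.3
time: 12.0
ee_pos: [0.5193, 0.0817, 0.0285]
eef_rot: [-0.111, 0.994, -0.0, 0.009]
ft_force: [34.6, 6.7, -27.1]
width: -0.0
grip_force: 17.2
box mm [-180.1751   -0.1412   28.5025] toolx angle -179.97178152966052 tilt [ 0.017   0.0012 -0.9999] F [ 35.2618  -1.1089 -27.0698] w -6.755054370438977e-06 j [-0.9195  0.3931  0.7903  1.9729 -0.353   0.8984  1.8449] 12.0
```

The force climbs and motion has stopped, so the drawer is at its stop. I ease back to the middle of the gap and lift out.

```bash
python3 -m crank '-0.045 0 0 0 -1; -0.022 0 0 0 -1; 0 0 0 0 -1; 0 0 0 0 -1' && python3 -c "
from h import *
rep()"
```

```text
time: 12.4
ee_pos: [0.524, 0.0825, 0.0265]
eef_rot: [-0.11, 0.994, -0.0, -0.001]
ft_force: [0.6, 0.0, -0.2]
width: 0.0006
grip_force: 0.0
box mm [-175.3915   -0.3864   26.4551] toolx angle -180.0499950220656 tilt [-0.0011 -0.0004 -1.    ] F [ 0.613  -0.1118 -0.2142] w 0.0005584360659034969 j [-0.9003  0.4211  0.7803  1.9452 -0.3685  0.9232  1.8551] 12.4
```

Clear of the bar. Lifting out, moving away, and then checking the drawer by measurement (all picture views are used).

```bash
python3 -m crank '0 0 -0.15 0 -1; 0 0 -0.2 0 -1; 0 0 -0.25 0 -1; 0 0 -0.25 0 -1; 0.1 0.2 -0.1 0 -1; 0.1 0.2 0 0 -1; 0.1 0.22 0 0 -1; 0 0.24 0 0 -1; 0 0.24 0 0 -1; 0 0 0 0 -1' && python3 - <<'E'
from h import *
rep();t=cams.camera("top");s=cams.camera("scene")
g0=cv2.imread("pics/top0.png");f=t["img"]
B=lambda X:RB.inv().apply(X-O)*1000
# bright bar pixels in predicted bar region at full opening
for x in(-122,-141,-198):
    m=np.zeros(f.shape[:2],np.uint8)
    q=[proj(t,O+RB.apply([x/1000+a,b,.044])) for a,b in((-.012,-.03),(-.012,.03),(.012,.03),(.012,-.03))]
    cv2.fillConvexPoly(m,np.int32(np.round(q)),1)
    ys,xs=np.where((m>0)&(f.min(2)>110));print(x,len(xs),m.sum(),B(onz(t,(xs.mean(),ys.mean()),.044)) if len(xs) else None)
# moved loose items? compare thresholds in patches with initial pictures
s0=cv2.imread("pics/scene0.png")
for n,(u,v),r in(("pot",(217,228),18),("can",(361,230),16),("bottle",(346,181),14),("cap",(299,185),20)):
    a,b=[i[v-r:v+r,u-r:u+r].astype(int) for i in(g0,f)];print("top",n,np.abs(a-b).mean())
for n,(u,v),r in(("pot",(252,228),12),("can",(319,293),18),("bottle",(360,272),15),("cap",(321,220),16)):
    a,b=[i[v-r:v+r,u-r:u+r].astype(int) for i in(s0,s["img"])];print("scene",n,np.abs(a-b).mean())
E
```

```text
time: 13.4
ee_pos: [0.4143, 0.2904, 0.2161]
eef_rot: [-0.115, 0.993, 0.0, -0.001]
ft_force: [-0.1, -1.4, -0.4]
width: 0.0006
grip_force: 0.0
box mm [-236.6897  226.6222  216.1244] toolx angle -179.49999049742345 tilt [-0.0012  0.0003 -1.    ] F [-0.3778 -1.3012 -0.413 ] w 0.0005722116572507353 j [-1.3706  0.0628  0.7058  1.8105 -0.0435  1.2842  1.1477] 13.4
-122 486 486 [-121.8469   -0.1628   44.    ]
-141 486 486 [-140.8852   -0.6109   44.    ]
-198 209 519 [-195.915     0.1312   44.    ]
top pot 4.283950617283951
top can 1.4752604166666667
top bottle 1.494047619047619
top cap 1.2270833333333333
scene pot 17.09722222222222
scene can 8.854681069958847
scene bottle 1.6588888888888889
scene cap 0.9925130208333334
```

The bar now sits at about box x -196 mm (about 74 mm open, at the stop). The plunger is out, and the can and bottle are unchanged in the top view. The pot patch differs a little more, but nothing came near the pot.

```bash
python3 -c "
from bench import workorder
print(workorder.close_job())"
```

```text
the job is handed in; nothing more can be done
None
```

I pushed the release plunger in to its stop and the drawer sprang ajar; the plunger came back out, I pulled the drawer by its bar to its stop (measured about 74 of 75 mm), let go, and handed the job in at about 13.5 s; nothing came near the pot, can or bottle.

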